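Set out the washed pastry cutters in order of size on the drying rail

TASK

Stand the four washed round pastry cutters on the drying rail to dry, one in the middle of each black rubber pad, lined up in order of size: the largest on the pad nearest the open storage tin, then each next smaller one, with the smallest at the far end. Keep them upright as they stand now, leave the tin where it is, and let go of everything at the end.

Things in the scene. Friction and masses are not known exactly. Their poses are not given: they have to be found in the camera images.
- cutter_64_mid (a point): Centre (on the axis, half-way up, 22.5 mm above its foot) of the largest of four round plain pastry cutters: an open steel ring 64 mm in outside diameter (a narrow bead at the top stands out 1.7 mm more), 45 mm tall, wall 2.5 mm, open at both ends, standing upright on the table, 75 g give or take a third. z axis up; yaw means nothing.
- cutter_52_mid (a point): Centre (on the axis, half-way up, 22.5 mm above its foot) of the second largest of four round plain pastry cutters: an open steel ring 52 mm in outside diameter (a narrow bead at the top stands out 1.7 mm more), 45 mm tall, wall 2.5 mm, open at both ends, standing upright on the table, 60 g give or take a third. z axis up; yaw means nothing.
- cutter_40_mid (a point): Centre (on the axis, half-way up, 22.5 mm above its foot) of the second smallest of four round plain pastry cutters: an open steel ring 40 mm in outside diameter (a narrow bead at the top stands out 1.7 mm more), 45 mm tall, wall 2.5 mm, open at both ends, standing upright on the table, 45 g give or take a third. z axis up; yaw means nothing.
- cutter_28_mid (a point): Centre (on the axis, half-way up, 22.5 mm above its foot) of the smallest of four round plain pastry cutters: an open steel ring 28 mm in outside diameter (a narrow bead at the top stands out 1.7 mm more), 45 mm tall, wall 2.5 mm, open at both ends, standing upright on the table, 30 g give or take a third. z axis up; yaw means nothing.
- pad_0: Round black rubber pad, 78 mm across and 5 mm thick, fixed on the white drying rail; origin at the centre of its underside, 6 mm above the table, so its top face is 11 mm above the table. Four such pads make the row, about 92 mm apart along the rail, pad_0 at the robot's left (+y) end and pad_3 at its right end. The rail is a 6 mm thick board, 90 by 400 mm, with a lip 14 mm high along its far edge (inner face 45 mm from the row's centre line).
- pad_1: Round black rubber pad, 78 mm across and 5 mm thick, fixed on the white drying rail; origin at the centre of its underside, 6 mm above the table, so its top face is 11 mm above the table. Number 2 of four, counted from the robot's left.
- pad_2: Round black rubber pad, 78 mm across and 5 mm thick, fixed on the white drying rail; origin at the centre of its underside, 6 mm above the table, so its top face is 11 mm above the table. Number 3 of four, counted from the robot's left.
- pad_3: Round black rubber pad, 78 mm across and 5 mm thick, fixed on the white drying rail; origin at the centre of its underside, 6 mm above the table, so its top face is 11 mm above the table. Number 4 of four, counted from the robot's left.
- tin: Open round brass-coloured storage tin of the cutter set, 86 mm across, straight-sided, and 55 mm tall, loose on the table (250 g) about 115 mm beyond the last pad at one end of the row: left or right, it changes (a clear glass jar, 60 mm across and 70 mm tall, stands at the other end). Origin at the centre of its underside. It is to stay where it is.

How it is judged:
By the outcome, as a careful person would: the job done as asked, in the order asked, and still so for the second after the job is handed in, with the robot touching nothing.
It also fails if it takes over 106 s, if anything falls off the work surface, if the arm or the gripper's body presses on something with over 40 N, if the wrist force passes 120 N, or if a joint passes its speed limit or range.

ROBOT

A 6-joint arm with a two-finger parallel gripper is mounted at the origin on the work surface. World frame = base frame: x ahead of the robot, y to its left, z up, the work surface at z = 0. Lengths are in mm, angles in rad, forces in N, time in s.
With the tool pointing down it reaches from about 325 to 875 mm from the base axis. Payload 4.4 kg.
Tool frame: the origin (TCP) lies on the centre line of the jaws, within the pads' length; the fingertips stand ahead of it and the grasp point (between the pads) lies 6 mm ahead of it (ctrl.tcp_to_tips is the z of the fingertips in the tool frame, in mm); z points along the fingers, y is the direction in which the jaws open and shut (so a half turn about z gives the same grasp; the last joint's range is limited). The gripper opens to 85 mm and grips with 20 to 120 N. Pads are 22 mm wide; open, the fingers measure 114 mm over their backs; the gripper's body (76 mm by 85 mm) begins 54 mm behind the grasp point. The pads swing forward as they close: fully open they stand 13 mm farther back than shut.
Start: joints at [1.179, 0.207, 1.542, -0, 1.393, -0.15], TCP at [137.136, 558.41, 256.282] pointing down, gripper open.
Joint ranges: [-2.73, 2.73], [-0.86, 2.22], [0.23, 2.46], [-1.11, 4.25], [0.08, 2.63], [-2.82, 2.82]. Speed limits (rad/s): [2.79, 2.79, 3.14, 3.14, 3.14, 3.14].

INTERFACE

Orientations are given as a 3x3 rotation matrix whose columns are the frame's x, y, z axes.
In Python, from plant import ctrl, sensors, optics gives the robot as it stands. Calls block until the motion is done:
- ctrl.move_ptp(position, orientation): joint-space move of the TCP to a pose.
- ctrl.move_l(position, rot=None, vel=150, threshold=None): straight line of the TCP; rot=None keeps the orientation; vel is the mean speed in mm/s. With threshold (N) it stops when the force on the tool has changed by that much, and returns True; else False.
- ctrl.set_joints(angles): joint-space move.
- ctrl.gripper_to(opening, force=None): finger opening in mm; force is the grip in N (None keeps the last); returns when the fingers have stopped.
- ctrl.hold(seconds).
- ctrl.solve_ik(position, orientation): joint angles nearest the present ones, or None.
- sensors.read_state(): the state.
- optics.grab_frame(name): name is "scene" or "top" or "wrist"; returns (picture, depth): 384x512x3 uint8, red, green, blue; 384x512 float32, mm along the optical axis (not along the pixel's ray), 0 where there is no reading.
- optics.camera_params(name): a dict with "mtx" (3x3 intrinsics, pixels), "k1" (the pictures are not rectified: a ray, as slopes to the right and down, at radius r is drawn at 1 + k1 r^2 times it, then the intrinsics apply), "R" (3x3) and "t" (3): a world point X has camera coordinates R X + t; the wrist camera has in their place "T_tool_cam" (4x4, takes a point from camera to tool coordinates, whose origin is the TCP and whose axes are the flange's). Camera axes: x right, y down, z forward; pixel columns grow to the right and rows downward; lengths in mm; the calibration is good to about 2 mm. A picture is of the moment at which its call begins: read the wrist's pose just before it. camera_params takes no time and is no camera call.
A pose or a line that the arm cannot do raises ctrl.MotionError and nothing moves.
- ctrl.finish_job(): hands the job in, once; it reports no verdict.
The state is a dict: "t": time; "q": joint angles; "qvel": joint speeds; "tau": joint torques, N m; "eef_pos": TCP position; "eef_rot": TCP orientation; "force": force on the tool from outside, world axes, zero at the start; "wrist_torque": the same for the moment, N m; "grip_width": finger opening in mm.
Only numpy, scipy, OpenCV 4.12 (cv2) and the standard library are available. Lean on these libraries where they do the work, as an engineer would, in place of code of your own. Each camera call takes 0.05 s, during which the arm holds its last target. There are 200 camera calls.

## Working session

There is one attempt and no reset: what is moved stays moved. The work goes in short steps, each a Python script; the robot and the scene stay as the last script left them, time stands still between calls to the robot, and variables do not carry over. Pictures are saved under pics/ and viewed, about 12 in all and at most 16, crops included, and the job is handed in when it is done.

```bash
ls; mkdir -p pics; python3 - <<'E'
from plant import ctrl,sensors,optics
import cv2,numpy as np
for n in("scene","top"):
    p,d=optics.grab_frame(n); cv2.imwrite(f"pics/{n}0.png",p[:,:,::-1]); np.savez(f"{n}0.npz",p=p,d=d)
    c=optics.camera_params(n); print(n,c)
print(optics.camera_params("wrist"),ctrl.tcp_to_tips)
print(sensors.read_state())
E
```

```text
pics
scene {'mtx': array([[436.52904833,   0.        , 260.78568057],
       [  0.        , 436.52904833, 182.60560484],
       [  0.        ,   0.        ,   1.        ]]), 'k1': -0.018365097826509153, 'R': array([[ 0.66954494,  0.74236426, -0.02459435],
       [ 0.42690542, -0.41170392, -0.80514076],
       [-0.60783331,  0.52857846, -0.5925736 ]]), 't': array([-375.56785564, -192.68028145, 1410.58981087])}
top {'mtx': array([[381.44979297,   0.        , 251.3627052 ],
       [  0.        , 381.44979297, 190.0767539 ],
       [  0.        ,   0.        ,   1.        ]]), 'k1': -0.056639190483379315, 'R': array([[ 0.02354659, -0.99972032,  0.00219794],
       [-0.99014773, -0.02362457, -0.13801939],
       [ 0.13803271,  0.0010736 , -0.99042709]]), 't': array([-16.13802702, 560.40275089, 980.07869572])}
{'mtx': array([[320.44440279,   0.        , 257.34253819],
       [  0.        , 320.44440279, 196.22698575],
       [  0.        ,   0.        ,   1.        ]]), 'k1': -0.0357751257857281, 'T_tool_cam': array([[ 6.63714892e-04, -9.48807500e-01, -3.15854218e-01,
         8.03551634e+
[... 360 characters left out ...]
      1.39349661e+00, -1.50526592e-01]), 'qvel': array([-1.03661055e-03, -2.33688044e-03, -3.80725994e-03,  5.88937651e-05,
       -2.35318908e-03,  1.42461189e-03]), 'tau': array([-7.86817109e-04, -3.84087253e+01, -2.92549270e+01, -3.53605592e-04,
        4.87208556e-03,  1.06272120e-05]), 'eef_pos': array([136.89022442, 557.80712091, 255.21564868]), 'eef_rot': array([[-9.71158667e-01,  2.38432901e-01, -7.71011917e-04],
       [ 2.38433979e-01,  9.71156744e-01, -1.95331761e-03],
       [ 2.83038238e-04, -2.08081677e-03, -9.99997795e-01]]), 'force': array([-0.30711596, -0.25636217,  0.5930631 ]), 'wrist_torque': array([ 0.01498309, -0.01769233, -0.03079917]), 'grip_width': 85.39753610472849}
```

View pics/top0.png

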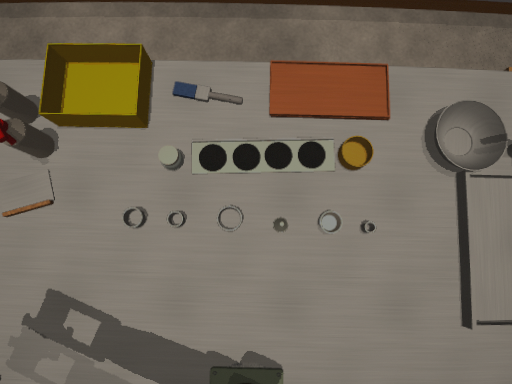

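View pics/scene0.png

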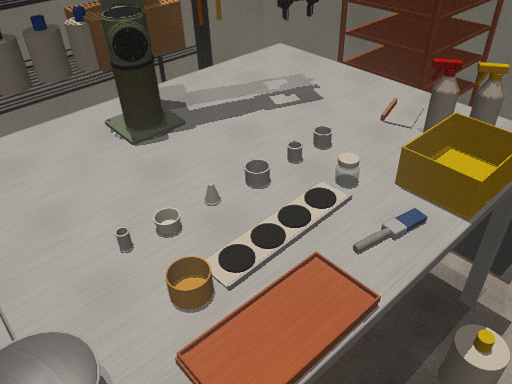

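The top view shows the tin at the right (-y), (356,152), so the largest goes on pad_3. Five ring-like things stand at (135,217), (177,218), (230,217), (329,222) and (368,227), with a cone at (280,224). One of the rings is a decoy, so I'll zoom in and measure.

```bash
cat > h.py <<'E'
import cv2,numpy as np
from plant import ctrl,sensors,optics
def cam(n):
    c=optics.camera_params(n)
    if n=="wrist":
        s=sensors.read_state(); T=c["T_tool_cam"]; Rw=s["eef_rot"]@T[:3,:3]; o=s["eef_rot"]@T[:3,3]+s["eef_pos"]
    else: Rw=c["R"].T; o=-Rw@c["t"]
    return c,Rw,o
def ray(C,uv,z):
    "pixels -> world points on the plane at height z"
    c,Rw,o=C; K=c["mtx"]; p=(np.atleast_2d(uv).astype(float)-K[:2,2])/K[0,0]
    q=p.copy()
    for _ in range(8): q=p/(1+c["k1"]*(q**2).sum(1,keepdims=True))
    d=np.c_[q,np.ones(len(q))]@Rw.T
    return o+d*((z-o[2])/d[:,2:3])
def pix(C,X):
    c,Rw,o=C; x=(np.atleast_2d(X)-o)@Rw; q=x[:,:2]/x[:,2:]
    return q*(1+c["k1"]*(q**2).sum(1,keepdims=True))*c["mtx"][0,0]+c["mtx"][:2,2]
E
python3 - <<'E'
from h import *
f=np.load("top0.npz"); p=f["p"]; C=cam("top")
g=cv2.resize(p[195:240,115:385],None,fx=2.9,fy=2.9,interpolation=cv2.INTER_CUBIC)
f2=np.load("scene0.npz")["p"]
g2=cv2.resize(f2[115:260,105:345],None,fx=3.2,fy=3.2,interpolation=cv2.INTER_CUBIC)[:,:783]
g2=cv2.copyMakeBorder(g2,0,0,0,783-g2.shape[1],cv2.BORDER_CONSTANT)
cv2.imwrite("pics/crop1.png",np.vstack([g,g2])[:600,:,::-1])
for n,(u,v) in dict(a=(135,217),b=(177,218),c=(230,217),cone=(280,224),d=(329,222),e=(368,227)).items(): print(n,ray(C,(u,v),45)[0].round())
# pads: dark blobs
m=(p.max(2)<45).astype(np.uint8); m[:120]=0;m[190:]=0;m[:,:190]=0;m[:,340:]=0
k,l,s,ce=cv2.connectedComponentsWithStats(m)
for i in range(1,k):
    if s[i,4]>200: print("pad",s[i],ce[i],ray(C,ce[i],11)[0].round(1))
h=cv2.cvtColor(p,cv2.COLOR_RGB2HSV); print("tin",ray(C,(356,154),0).round())
E
```

```text
a [481. 303.  45.]
b [481. 191.  45.]
c [487.  52.  45.]
cone [472. -80.  45.]
d [ 480. -209.   45.]
e [ 469. -313.   45.]
pad [265 142  27  27 544] [277.80147059 155.17647059] [664.3 -74.1  11. ]
pad [298 142  27  26 544] [310.97794118 154.34742647] [ 669.  -166.6   11. ]
pad [199 145  27  26 548] [212.18613139 157.25912409] [654.  108.3  11. ]
pad [233 144  27  26 550] [245.80363636 156.55818182] [658.2  14.8  11. ]
tin [[ 676. -296.    0.]]
```

View pics/crop1.png

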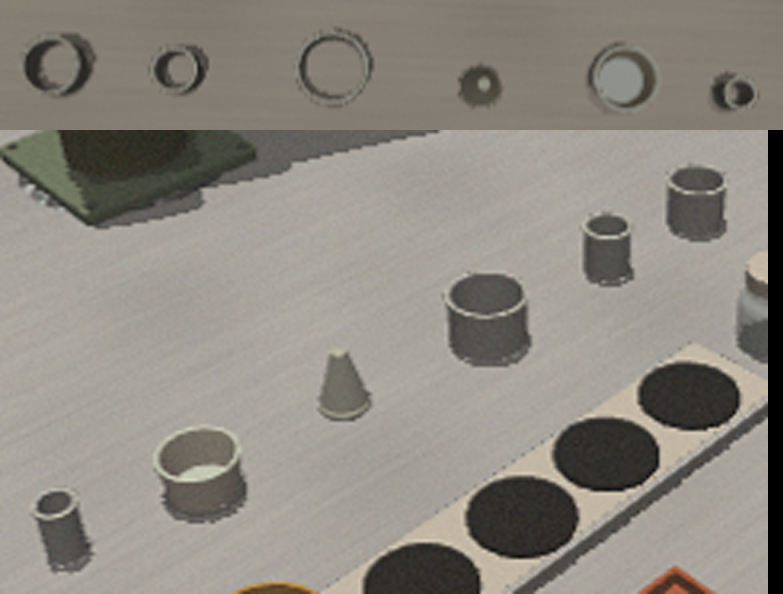

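Rings (135,217)≈52, (177,218)≈40, (230,217)=64 and (368,227)=28. The piece at (329,222) has a floor, so it is a ramekin, and (280,224) is a piping nozzle; neither gets moved. Tin is by pad_3, so 64→pad_3, 52→pad_2, 40→pad_1, 28→pad_0. Next I'll take close wrist looks at the pads and rings.

```bash
cat >> h.py <<'E'
R0=np.array([[-1,0,0],[0,1,0],[0,0,-1.]])
def cloud(C,d):
    v,u=np.nonzero(d>0); c,Rw,o=C; K=c["mtx"]; p=(np.c_[u,v]-K[:2,2])/K[0,0]; q=p.copy()
    for _ in range(8): q=p/(1+c["k1"]*(q**2).sum(1,keepdims=True))
    X=o+(np.c_[q,np.ones(len(q))]*d[v,u][:,None])@Rw.T
    return X,u,v
def circ(P):
    A=np.c_[2*P,np.ones(len(P))]; s=np.linalg.lstsq(A,(P**2).sum(1),rcond=None)[0]
    return s[:2],np.sqrt(s[2]+s[:2]@s[:2])
def ring(xy,top=45,save=None):
    "ring rim near xy: centre and diameter, from wrist depth and enclosing circle of rim pixels"
    C=cam("wrist"); p,d=optics.grab_frame("wrist")
    if save: cv2.imwrite(save,p[:,:,::-1])
    X,u,v=cloud(C,d); k=(np.hypot(*(X[:,:2]-xy).T)<50)&(X[:,2]>top-4)&(X[:,2]<top+6)
    (c,r)=cv2.minEnclosingCircle(ray(C,np.c_[u,v][k],top)[:,:2].astype(np.float32))
    return np.array(c),2*r,np.median(X[k,2]),k.sum()
def pad(xy):
    C=cam("wrist"); p,d=optics.grab_frame("wrist")
    m=(p.max(2)<50).astype(np.uint8); n,l,s,ce=cv2.connectedComponentsWithStats(m)
    X=ray(C,ce,11)[:,:2]; e=np.hypot(*(X-xy).T)+1e3*(s[:,4]<1500); e[0]=9e9; i=e.argmin()
    cs,_=cv2.findContours((l==i).astype(np.uint8),cv2.RETR_EXTERNAL,cv2.CHAIN_APPROX_NONE)
    (c,r)=cv2.minEnclosingCircle(ray(C,max(cs,key=len)[:,0],11)[:,:2].astype(np.float32))
    h=cv2.convexHull(max(cs,key=len))[:,0]
    return circ(ray(C,h,11)[:,:2]),np.array(c),2*r
E
python3 - <<'E'
from h import *
P=[(654,108),(658,15),(664,-74),(669,-167)]
for i,q in enumerate(P):
    ctrl.move_ptp((*q,140),R0); ctrl.hold(.15)
    print(i,pad(np.array(q)),sensors.read_state()["eef_pos"].round(1))
Q=dict(c64=(487,52))
for n,q in Q.items():
    ctrl.move_ptp((*q,168),R0); ctrl.hold(.15); print(n,ring(np.array(q),save=f"pics/{n}.png"))
print(sensors.read_state()["t"],sensors.read_state()["q"])
E
```

```text
0 ((array([655.93894186, 108.18679174]), np.float64(38.64067844083709)), array([655.86206055, 108.29187775]), 77.85246276855469) [653.9 108.8 140.2]
1 ((array([659.88953076,  14.32659591]), np.float64(38.5836161224203)), array([659.83599854,  14.29801941]), 77.69503021240234) [657.9  16.3 140. ]
2 ((array([666.33127278, -74.78501768]), np.float64(38.53488238993307)), array([666.28662109, -74.91633606]), 77.64358520507812) [663.9 -72.3 139.9]
3 ((array([ 670.85342644, -167.81913039]), np.float64(38.561216319048825)), array([ 670.74200439, -167.75752258]), 77.67257690429688) [ 669.  -165.2  139.9]
c64 (array([486.33026123,  54.51460266]), 67.41471099853516, np.float64(45.9731730517487), np.int64(1432))
6.0333 [-7.20786010e-02  1.22331184e-01  1.83445398e+00 -1.22641432e-04
  1.18435546e+00 -1.64140469e+00]
```

View pics/c64.png

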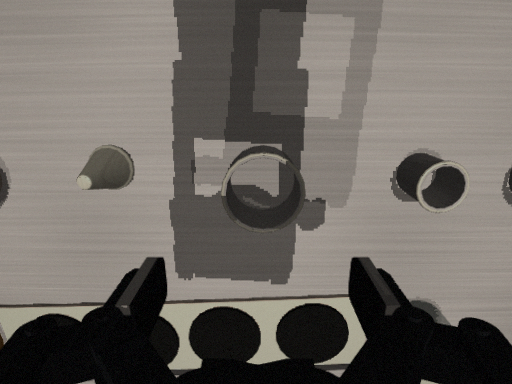

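The largest cutter is centred at about (263,190) between the jaws. Its measured diameter is 67.4 mm, which matches 64 plus the bead, and the pads come out at 77.7 mm, so the measurements are sound. I'll place it now and check.

```bash
cat >> h.py <<'E'
PADS=[(655.9,108.2),(659.9,14.3),(666.3,-74.8),(670.8,-167.8)]
def st(): s=sensors.read_state(); return s["eef_pos"],s["grip_width"],s["force"],s["t"]
def look(xy,D,save=None):
    ctrl.move_ptp((*xy,168),R0); ctrl.hold(.3); c,d,z,n=ring(np.array(xy),save=save)
    print("ring",c.round(1),"dia",round(d,1),"z",round(float(z),1)); assert abs(d-D-3.4)<2 and abs(z-45)<3
    return c
def pick(c,zt,op):
    ctrl.gripper_to(op)
    ctrl.move_l((*c,80),vel=200); hit=ctrl.move_l((*c,zt),vel=90,threshold=8); ctrl.hold(.2)
    g=st()[0]; print("at",g.round(1),"hit",hit); ctrl.gripper_to(0,force=35); ctrl.hold(.2); print("width",st()[1])
    ctrl.move_l((*c,130),vel=200); print("lifted width",st()[1],"err",(g[:2]-c).round(1))
    return g
def place(c,g,i,D):
    t=np.array(PADS[i]); dx=np.array([g[0]-c[0],0])    # jaws centre the ring in y
    q=t+dx; ctrl.move_ptp((*q,130),R0); ctrl.move_l((*q,g[2]+25),vel=150); ctrl.hold(.3)
    e=q-st()[0][:2]; print("correct",e.round(1)); q=q+e
    hit=ctrl.move_l((*q,g[2]+9),vel=25,threshold=4); ctrl.hold(.2); print("down",hit,st()[0].round(1),st()[2].round(1))
    ctrl.gripper_to(D+3.4+10); ctrl.hold(.2); p=st()[0]; ctrl.move_l((p[0],p[1],168),vel=150)
    ctrl.hold(.2); c2,d,z,n=ring(t,top=56); print("placed",c2.round(1),"off",(c2-t).round(1),"dia",d,"z",z,"t",st()[3])
E
python3 - <<'E'
from h import *
c=look((487,53),64); g=pick(c,27,85)
p,d=optics.grab_frame("wrist"); cv2.imwrite("pics/held64.png",p[:,:,::-1]); print(st())
E
```

```text
ring [486.3  54.3] dia 67.4 z 46.0
at [486.9  54.3  27.7] hit False
width 64.06569281553698
lifted width 64.05084898864061 err [ 0.7 -0. ]
(array([484.79010139,  54.41023799, 128.35631184]), 64.51259911203495, array([-0.22121826,  0.66153091, -0.68295539]), 9.625)
```

View pics/held64.png

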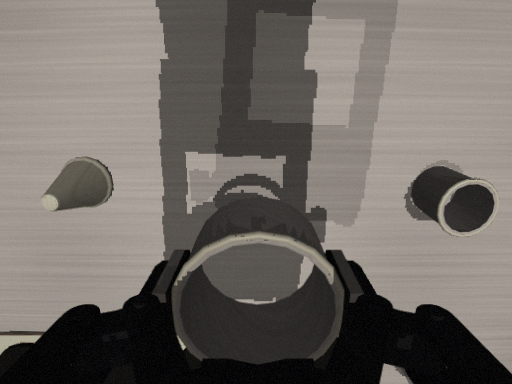

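The ring is held upright below its bead (width 64 mm). Now placing it.

```bash
python3 - <<'E'
from h import *
place(np.array([486.3,54.3]),np.array([486.9,54.3,27.7]),3,64)
p,d=optics.grab_frame("wrist"); cv2.imwrite("pics/placed64.png",p[:,:,::-1])
for _ in range(4): ctrl.hold(.1); print(st()[0].round(2))
E
```

```text
correct [-0.8  0.3]
down True [ 670.4 -167.4   38.8] [-1.2 -0.1  5.2]
placed [ 670.  -168.4] off [-0.8 -0.6] dia 67.32691192626953 z 56.94894238364742 t 14.2
[ 669.14 -166.98  167.47]
[ 669.3  -167.02  167.84]
[ 669.34 -167.02  168.  ]
[ 669.35 -167.02  168.05]
```

View pics/placed64.png

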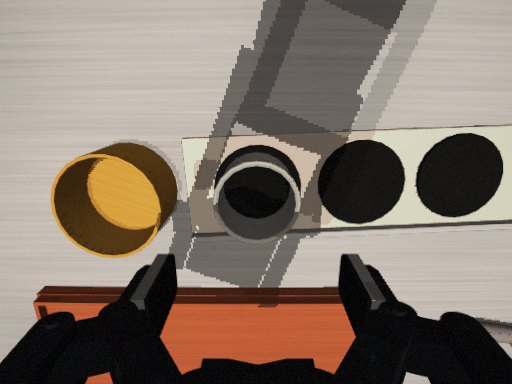

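The 64 stands upright on pad_3 at (257,200), next to the tin, within 1 mm of the middle. Next are the 52 and the 40.

```bash
python3 - <<'E'
from h import *
ctrl.move_l((600,-120,200),vel=250)
for D,xy,zt,op,i in ((52,(481,303),29,80,2),(40,(481,191),31,68,1)):
    c=look(xy,D); g=pick(c,zt,op)
    assert D-4<st()[1]<D+6; place(c,g,i,D)
p,d=optics.grab_frame("wrist"); cv2.imwrite("pics/placed40.png",p[:,:,::-1])
E
```

```text
ring [481.8 312.3] dia 55.3 z 46.0
at [482.4 312.6  29.8] hit False
width 50.07421857274027
lifted width 49.8521693601467 err [0.6 0.3]
correct [-0.8  0.2]
down True [665.9 -74.6  40.5] [-0.2 -0.4  4.8]
placed [665.5 -75.4] off [-0.8 -0.6] dia 55.317386627197266 z 56.986016637994055 t 25.1333
ring [480.9 197.8] dia 43.4 z 46.0
at [481.5 198.   31.7] hit False
width 39.29607569486572
lifted width 38.95999096540452 err [0.7 0.2]
correct [-0.8  0.1]
down True [659.5  14.4  42.5] [-0.5 -0.   5.6]
placed [659.3  13.5] off [-0.6 -0.8] dia 43.44282531738281 z 56.948506126793276 t 34.0583
```

View pics/placed40.png

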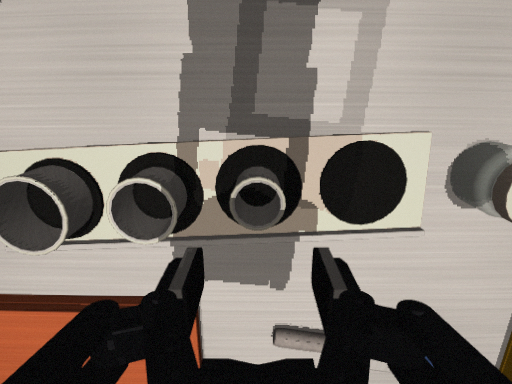

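The 64, 52 and 40 stand on their pads at (45,210), (145,205) and (258,198), with pad_0 at (363,182) empty. Now the 28.

```bash
python3 - <<'E'
from h import *
ctrl.move_l((600,0,200),vel=250)
c=look((469,-318),28); g=pick(c,32,54)
assert 24<st()[1]<34; place(c,g,0,28)
p=st()[0]; ctrl.move_l((p[0]-130,p[1],260),vel=250); ctrl.set_joints([1.179,0.207,1.542,0,1.393,-.15]); ctrl.hold(.5)
for n in("scene","top"):
    p,d=optics.grab_frame(n); cv2.imwrite(f"pics/{n}1.png",p[:,:,::-1])
    if n=="top":
        C=cam("top"); b=np.load("top0.npz")["p"]; f=lambda p:(lambda h:np.argwhere((cv2.inRange(h,(10,150,90),(25,255,255))>0)[130:175,335:380]).mean(0))(cv2.cvtColor(p,cv2.COLOR_RGB2HSV))
        print("tin px before/after",f(b),f(p))
print(st())
E
```

```text
ring [ 471.2 -318.3] dia 31.4 z 46.1
at [ 471.7 -318.8   32.8] hit False
width 27.381767561267598
lifted width 27.432235919188887 err [ 0.5 -0.5]
correct [-0.9 -0.1]
down True [655.3 108.1  43.6] [-0.6 -0.7  5.4]
placed [655.  107.2] off [-0.9 -1. ] dia 31.372119903564453 z 56.954663102512484 t 44.175
tin px before/after [22.74591652 19.676951  ] [22.76727273 19.68363636]
(array([137.36192591, 558.23503836, 255.82075827]), 41.5568389096829, array([0.06465858, 0.51293695, 0.60042962]), 47.6917)
```

View pics/scene1.png

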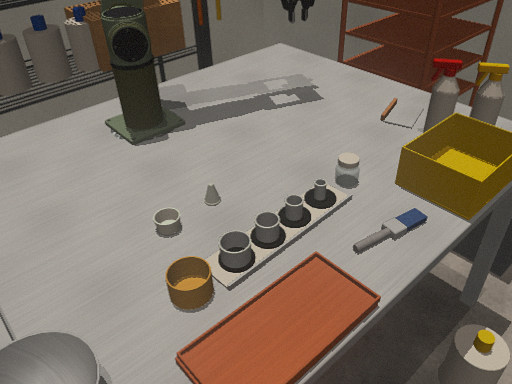

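View pics/top1.png

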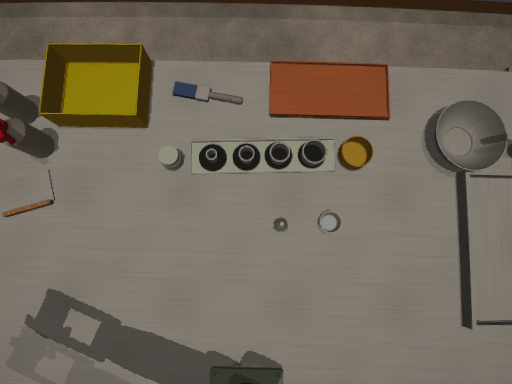

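All four cutters stand upright on the pads at (236,250), (267,230), (294,208) and (320,190) in the scene view, descending in size from the tin. The tin, jar, ramekin and nozzle are unmoved, and the arm is clear.

```bash
python3 -c "
from plant import ctrl; print(ctrl.finish_job())"
```

```text
the job is handed in; nothing more can be done
None
```

The four cutters now stand upright on the drying rail, one per pad, in order of size. The 64 is on pad_3 next to the tin, then the 52 on pad_2, the 40 on pad_1 and the 28 on pad_0. I left alone the two other objects in the row, a ramekin with a floor and a piping nozzle.

- **Placing:** wrist-camera looks after each release put every cutter within about 1.5 mm of its pad's middle. The rims measured at the expected height, and the diameters matched the given sizes plus the bead.
- **Final views:** the scene and top pictures show the order is right. The tin's shift in the top view was under 0.1 pixel, and the gripper was open and well clear.
- **Time:** the job took about 48 s of the 106 s allowed.
- **Disagreement:** the first rough positions from the top camera were up to 9 mm off the close wrist looks, because I had read those pixels by eye. I used the wrist values for every grasp. No final check failed.

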